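Put the cheese knife away and close the cutlery chest

ROBOT

A 6-joint arm with a two-finger parallel gripper is mounted at the origin on the work surface. World frame = base frame: x ahead of the robot, y to its left, z up, the work surface at z = 0. Lengths are in m, angles in degrees, forces in N, time in s.
With the tool pointing down it reaches from about 0.35 to 0.875 m from the base axis. Payload 4.2 kg.
Tool frame: the origin (TCP) lies midway between the tips of the shut fingers; the grasp point (between the pads) lies 19 mm behind it; y points along the fingers, z is the direction in which the jaws open and shut, and the axes are right-handed (so a half turn about y gives the same grasp; the last joint's range is limited). The gripper opens to 87 mm and grips with 3 to 60 N. Pads are 19 mm wide; open, the fingers measure 117 mm over their backs; the gripper's body (75 mm by 190 mm) begins 51 mm behind the grasp point.
Start: joints at [85.577, 22.042, 0.453, 0, -68.411, -14.817], TCP at [0.206, 0.59, 0.223] pointing down, gripper open.
Joint ranges: [-179.83, 179.83], [-69.29, 118.12], [-61.27, 80.66], [-181.25, 117.63], [-171.15, -9.14], [-177.46, 177.46]. Speed limits (degrees/s): [159.86, 159.86, 180, 180, 180, 180].

INTERFACE

Orientations are given as [roll, pitch, yaw] about the fixed x, y, z axes, in that order (R = Rz(yaw) Ry(pitch) Rx(roll)).
In Python, from workcell import env gives the robot as it stands. The module is installed in compiled form; this text tells all that it offers. Calls block until the motion is done:
- env.goto(position, orientation): joint-space move of the TCP to a pose.
- env.move_straight(position, rotation=None, rate=0.15, force_limit=None): straight line of the TCP; rotation=None keeps the orientation; rate is the mean speed in m/s. With force_limit (N) it stops when the force on the tool has changed by that much, and returns True; else False.
- env.set_joints(angles): joint-space move.
- env.gripper_to(opening, grasp_force=None): opening from 0.0 (shut) to 1.0 (fully open); grasp_force is the grip in N (None keeps the last); returns when the fingers have stopped.
- env.dwell(seconds).
- env.inverse_kinematics(position, orientation): joint angles nearest the present ones, or None.
- env.read_state(): the state.
- env.grab_frame(name): name is "scene" or "top" or "wrist"; returns a dict with "image" (420x560x3 uint8, blue, green, red), "fx", "fy", "cx", "cy" (pixels), "position" and "orientation" of the camera in the world. Camera axes: x right, y up, looking along -z (the intrinsics and any distortion apply to the point x, -y, -z); pixel columns grow to the right and rows downward; lengths in m; the calibration is good to about 2 mm. A picture is of the moment at which its call begins. There is no depth.
A pose or a line that the arm cannot do raises env.Unreachable and nothing moves.
- env.close_job(): hands the job in, once; it reports no verdict.
Trained networks look in a picture, given as the dict that the camera call returned (one of the last four; its "shot" number tells which), for a name from the list of things; names that differ only in an ending like _2 or _b are one class to them, and where a whole thing is asked for, a point or a joint stands for the part that bears it (a point fixed in the world has none). Each returns a list of dicts, best first, with "score" (0 to 1); they miss things now and then, are a little off and sometimes report something else, mostly with a low value. They report only what shows in the picture. A call takes as long as a camera call.
- env.search_frame(picture, thing): "xyz" ([x, y, z] in m, in world coordinates, good to about 4 mm: the middle of the surface that is visible of it).
- env.trace(picture, thing): "mask" (420x560 bool, what is visible of it).
The state is a dict: "clock": time; "joint_positions": joint angles; "qvel": joint speeds; "joint_torque": joint torques, N m; "position": TCP position; "tool_rot": TCP orientation; "force": force on the tool from outside, world axes, zero at the start; "wrist_torque": the same for the moment, N m; "opening": opening from 0.0 (shut) to 1.0 (fully open).
Only numpy, scipy, OpenCV 4.12 (cv2) and the standard library are available. Lean on these libraries where they do the work, as an engineer would, in place of code of your own. Each camera call takes 0.05 s, during which the arm holds its last target. There are 200 camera calls.

TASK

Put the loose brass-handled cheese knife away in the empty bay of the wooden cutlery chest, lying flat along the bay with its blade towards the hinge like the knives beside it. Then shut the lid fully, and after that fold the brass clamp arm down onto it. Leave the pear, the candle glass and the vase as they stand.

Things in the scene. Friction and masses are not known exactly. Their poses are not given: they have to be found in the camera images.
- chest: Dark wooden cutlery chest, fixed, outside 210 (x) x 240 (y) x 50 mm high without lid, walls 7 mm, floor 8 mm thick. Origin: centre of its underside; x to the hinge side (away from the robot, within 12 degrees), z up. A divider (8 mm thick, top 30 mm above the table) along x at y = 0 makes two bays: two knives are fixed in the -y bay, the +y bay is empty.
- bay (a point): Centre of the floor of the empty bay (196 mm along x, 109 mm along y), at (0, 58.5, 8) mm in the chest's frame; axes as the chest's. The half-open lid (42 to 49 degrees) overhangs it from the hinge side: a hand gets in only from the open front (-x), tilted, fingers pointing forward and down some 35 degrees from vertical.
- lid (a joint): Lid angle in rad: 0 shut, grows as it opens; a stop holds it at 0.85. Stiff hinge: the lid stays where it is left, and 2 to 4 N down near its free edge closes it.
- lid_hinge (a point): Middle of the hinge line, which runs along the chest's y at (105, 0, 50) mm in the chest's frame. Turns with the lid: x along the lid away from its free edge, z normal to the lid's top face.
- lid_edge (a point): Middle of the lid's free edge, on its top face: 210 mm from the hinge along the lid and 10 mm (the lid's thickness) above its underside. Lid 210 x 240 x 10 mm, wood with brass corners. Axes as lid_hinge.
- clamp (a joint): Angle of the brass clamp arm in rad: 0 lies flat on the shut lid pointing to the hinge, 1.57 upright, beyond that leaning out towards the robot (stop at 2.0). It stays where it is left; about 2 N at its ball moves it if pushed along its arc (it may jam if pressed straight down while raised).
- clamp_pivot (a point): Pivot of the clamp arm, axis along the chest's y, at (-117, -60, 71) mm in the chest's frame (in front of the front wall, on the side of the filled bay).
- clamp_tip (a point): Centre of the 18 mm brass ball on the end of the clamp arm, 60 mm from the pivot; the arm is 12 mm wide and 8 mm thick. x points along the arm away from the pivot.
- knife: Loose cheese knife, 160 mm, 60 to 130 g: brass handle 20 mm wide, 18 mm high (x from -80 to +20 mm), dark blade 22 mm wide, 4 mm thick, 7 to 11 mm above the underside (x from +20 to +80 mm). Origin: middle of its length, on the underside; x to the blade's tip, z up. Balance point about x = -25 mm.
- knife_tip (a point): Tip of the blade, 80 mm along x from the knife's origin and 9 mm above its underside.
- pear: Bystander: yellow-green pear standing up, 66 mm across, 98 mm high with its stalk; origin under its centre.
- candle: Bystander: white candle in a clear glass cylinder, 76 mm across, 126 mm high; origin under its centre.
- vase: Bystander: white ceramic bud vase, 72 mm across, 100 mm high, with a round pale flower up to 225 mm high; origin under its centre.

How it is judged (in metres and radians):
On the way, in this order (a step that is already met when the one before it is completed fails the run):
1. the knife lies flat on the floor of the empty bay, along it within 20 degrees, blade towards the hinge, let go, with the lid still open (over 0.5 rad) and the clamp arm still up (over 1 rad) (y of knife in the frame of chest between 0.012 and 0.105 m and x of knife in the frame of chest between -0.03 and 0.03 m and z of knife in the frame of chest below 0.016 m and angle between the x axis of knife and the x axis of chest, either way round below 0.35 rad and angle between knife's own z axis and vertical below 0.2 rad and x of knife_tip in the frame of chest above 0.03 m and contact force between knife and the fingers below 0.1 N and value of joint lid above 0.5 rad and value of joint clamp above 1 rad), for 0.2 s.
2. the lid is fully shut (within 0.02 rad, 4 mm at its free edge) while the clamp arm is still up (over 1 rad) (value of joint lid below 0.02 rad and value of joint clamp above 1 rad), for 0.2 s.
3. the clamp arm is folded down onto the shut lid (within 0.12 rad) (value of joint clamp below 0.12 rad and value of joint lid below 0.02 rad), for 0.2 s.
At the end, for the whole second after the job is handed in: The knife lies still and flat in the once-empty bay (along it within 20 degrees, blade towards the hinge), the lid is fully shut (within 0.02 rad, 4 mm at its free edge), the clamp arm is down on it (within 0.12 rad), and the robot touches nothing (all of step 3 and y of knife in the frame of chest between 0.012 and 0.105 m and x of knife in the frame of chest between -0.03 and 0.03 m and z of knife in the frame of chest below 0.016 m and angle between the x axis of knife and the x axis of chest, either way round below 0.35 rad and angle between knife's own z axis and vertical below 0.2 rad and x of knife_tip in the frame of chest above 0.03 m and linear speed of knife below 0.02 m/s and contact force between each of the arm, the fingers and anything else below 0.1 N).
It fails at once if the pear is tipped by more than 20 degrees or pushed more than 30 mm from its place (distance of pear from where it was at the start of the episode above 0.03 m or angle between pear's own z axis and vertical above 0.35 rad).
It fails at once if the candle glass is tipped by more than 20 degrees or pushed more than 30 mm from its place (distance of candle from where it was at the start of the episode above 0.03 m or angle between candle's own z axis and vertical above 0.35 rad).
It fails at once if the vase is tipped by more than 20 degrees or pushed more than 30 mm from its place (distance of vase from where it was at the start of the episode above 0.03 m or angle between vase's own z axis and vertical above 0.35 rad).
It fails at once if the knife is let go while its underside is more than 60 mm above the table (thrown, dropped from a height or left on the lid) (height (world z) of knife above 0.06 m and contact force between knife and the fingers below 0.01 N).
It also fails if it takes over 72 s, if anything falls off the work surface, if the arm or the gripper's body presses on something with over 40 N, if the wrist force passes 120 N, or if a joint passes its speed limit or range.

## Working session

There is one attempt and no reset: what is moved stays moved. The work goes in short steps, each a Python script; the robot and the scene stay as the last script left them, time stands still between calls to the robot, and variables do not carry over. Pictures are saved under pics/ and viewed, about 8 in all and at most 12, crops included, and the job is handed in when it is done.

```bash
mkdir -p pics; cat > h.py <<'E'
import numpy as np, cv2
from scipy.spatial.transform import Rotation as R
from workcell import env
def cam(p):
    return np.array(p['position']), R.from_euler('xyz',p['orientation'],degrees=True).as_matrix()
def proj(p,X):
    t,M=cam(p); c=(np.atleast_2d(X)-t)@M
    return np.c_[p['cx']+p['fx']*c[:,0]/-c[:,2], p['cy']-p['fy']*c[:,1]/-c[:,2]]
def ray(p,uv,z):
    t,M=cam(p); uv=np.atleast_2d(uv).astype(float)
    d=np.c_[(uv[:,0]-p['cx'])/p['fx'],-(uv[:,1]-p['cy'])/p['fy'],-np.ones(len(uv))]@M.T
    return t+d*((z-t[2])/d[:,2])[:,None]
E
python3 - <<'E'
from h import *
print(env.read_state())
ims=[]
for n in ('scene','top'):
    p=env.grab_frame(n); ims.append(p['image'])
    print(n,{k:v for k,v in p.items() if k!='image'})
    for t in ('chest','lid','clamp_tip','clamp','knife','knife_tip','pear','candle','vase','lid_edge','lid_hinge','bay'):
        try: print(t,[(np.round(d['xyz'],3).tolist(),round(d['score'],2)) for d in env.search_frame(p,t)[:3]])
        except Exception as e: print(t,e)
    for d in env.trace(p,'knife')[:2]:
        ys,xs=np.nonzero(d['mask']); print('mask',d['score'],len(xs),xs.min(),xs.max(),ys.min(),ys.max())
    cv2.imwrite(f'pics/{n}0.png',p['image'])
E
```

```text
{'clock': 0.0, 'joint_positions': array([ 8.55756285e+01,  2.20896690e+01,  3.77662010e-01, -3.00924124e-02,
       -6.84117366e+01, -1.48159666e+01]), 'qvel': array([ 0.01141551,  0.11526109,  0.01759641,  0.10050251,  0.00803751,
       -0.04759291]), 'joint_torque': array([ 1.28542510e-03, -3.90662992e+01,  1.87401223e+01,  4.21974108e+00,
        1.10019822e-02, -1.89561542e-04]), 'position': array([0.20573948, 0.58950254, 0.22145381]), 'tool_rot': array([-8.98732188e+01,  4.61580630e-03,  1.60748565e+02]), 'force': array([-0.55961781,  0.21814038, -0.61116375]), 'wrist_torque': array([-0.00749803, -0.02353344, -0.00475528]), 'opening': 0.996115013088981}
scene {'fx': 425.13959877878625, 'fy': 425.13959877878625, 'cx': 278.31158564637053, 'cy': 220.72539410355364, 'position': array([ 1.13300797, -0.04869557,  0.82389332]), 'orientation': array([ 3.44636663e+01, -6.56487734e-02,  8.62340914e+01]), 'shot': 1}
chest [([0.642, -0.26, 0.123], 0.83)]
lid [([0.64, -0.255, 0.135], 0.68)]
clamp_tip []
clamp [([0.475, -0.333, 0.126], 0.6)]
knife [([0.6, 0.219, 0.014], 0.9)]
knife_tip [([0.
[... 557 characters left out ...]
,   1.2495649 , -89.43116819]), 'shot': 2}
chest [([0.594, -0.262, 0.108], 0.97)]
lid [([0.761, 0.033, 0.206], 0.71), ([0.626, -0.259, 0.142], 0.65)]
clamp_tip [([0.483, -0.328, 0.111], 0.57), ([0.593, 0.222, 0.019], 0.47)]
clamp [([0.596, -0.264, 0.11], 0.59), ([0.488, -0.333, 0.107], 0.51)]
knife [([0.594, 0.225, 0.011], 0.58)]
knife_tip [([0.594, 0.223, 0.021], 0.94), ([0.753, -0.056, 0.128], 0.44)]
pear [([0.445, -0.014, 0.059], 0.66)]
candle [([0.75, -0.053, 0.13], 0.79)]
vase [([0.758, 0.03, 0.205], 0.57), ([0.484, -0.328, 0.108], 0.25)]
lid_edge [([0.626, -0.26, 0.144], 0.66)]
lid_hinge [([0.628, -0.261, 0.146], 0.55)]
bay [([0.596, -0.265, 0.106], 0.79)]
mask 0.87 782 162 189 188 260
```

View pics/scene0.png

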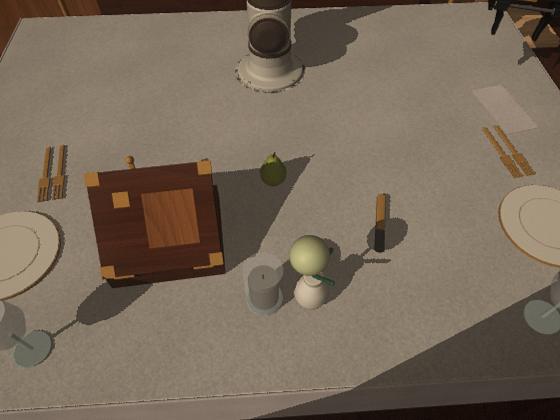

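View pics/top0.png

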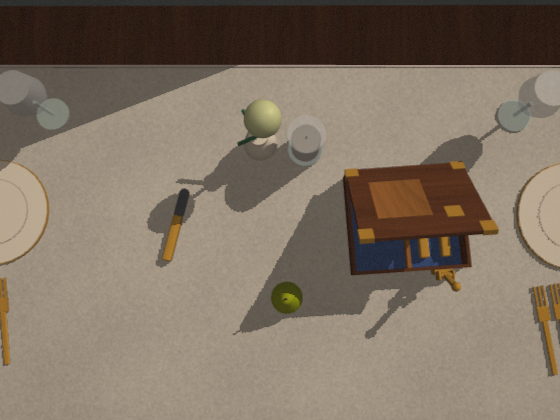

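The scene view shows the chest on the left (lid corners about (86,175), (212,161), (222,265), (103,278)), with the pear at (273,170), candle at (264,285) and vase at (310,285). The knife is at (380,222), blade away from the robot. The top view shows the front rim corners at about (351,273) and (470,265), and the empty bay on the +y side. Next I'll take an enlarged crop to get exact corners.

```bash
python3 - <<'E'
import cv2,numpy as np
a=cv2.imread('pics/top0.png')[150:300,335:505]; b=cv2.imread('pics/scene0.png')[145:295,75:235]
k=dict(fx=4.7,fy=4,interpolation=cv2.INTER_CUBIC)
A=cv2.resize(a,None,fx=3,fy=3,interpolation=2);B=cv2.resize(b,None,fx=1.8,fy=1.8,interpolation=2)
o=np.zeros((450,800,3),np.uint8);o[:,:510]=A;o[:270,512:800]=B
o=cv2.convertScaleAbs(o,alpha=1.8,beta=15)
for i in range(0,170,20): cv2.putText(o,str(335+i),(i*3,8),0,.3,(255,255,255));cv2.line(o,(i*3,8),(i*3,14),(255,255,255))
for i in range(0,150,20): cv2.putText(o,str(150+i),(0,i*3+4),0,.3,(255,255,255));cv2.line(o,(20,i*3),(26,i*3),(255,255,255))
cv2.imwrite('pics/crop.png',o)
E
```

```text
(no output)
```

View pics/crop.png

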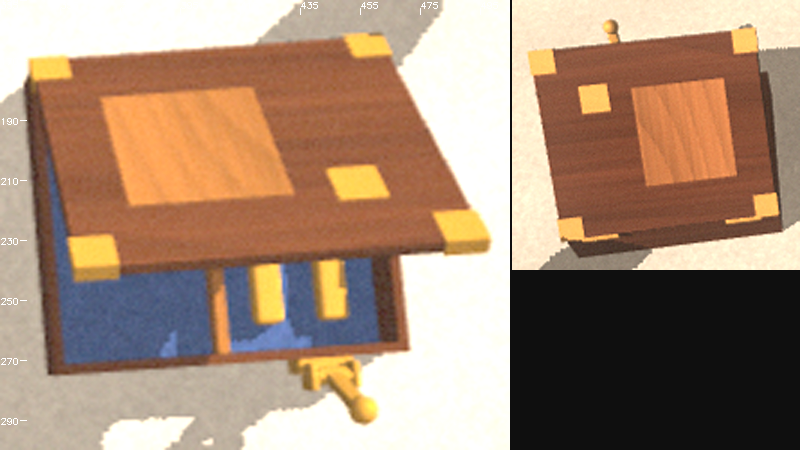

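```bash
python3 - <<'E'
from h import *
from scipy.optimize import least_squares
import json
S=env.grab_frame('scene');T=env.grab_frame('top')
def lidp(a,s,y,n): # s from hinge along lid, n normal
    return [.105-s*np.cos(a)+n*np.sin(a), y, .05+s*np.sin(a)+n*np.cos(a)]
def pts(q):
    x,y,w,a,c=q
    top=[[-.105,.12,.05],[-.105,-.12,.05],lidp(a,.21,.12,0),lidp(a,.21,-.12,0),lidp(a,0,.12,.01),lidp(a,0,-.12,.01),[-.117+.06*np.cos(c),-.06,.071+.06*np.sin(c)]]
    sc=[lidp(a,.21,-.12,.01),lidp(a,.21,.12,.01),lidp(a,0,.12,.01),lidp(a,0,-.12,.01),[.105,.12,0],[.105,-.12,0],[-.117+.06*np.cos(c),-.06,.071+.06*np.sin(c)]]
    M=R.from_euler('z',w).as_matrix()
    return np.array(top)@M.T+[x,y,0], np.array(sc)@M.T+[x,y,0]
to=np.array([[351.7,274.7],[471.3,266.3],[360.3,243.3],[498.3,233.7],[344.7,170],[463,161.7],[456.3,286]])
so=np.array([[83.9,172.8],[211.1,160.6],[221.7,265],[102.8,278.3],[224.4,273.3],[111.1,286.7],[129.4,160]])
def f(q):
    a,b=pts(q); return np.r_[(proj(T,a)-to).ravel(),(proj(S,b)-so).ravel()]
r=least_squares(f,[.6,-.26,0,.78,1.7],loss='soft_l1')
print(np.round(r.x,4),np.degrees(r.x[2:]));print(np.round(f(r.x).reshape(-1,2),1).tolist())
json.dump(r.x.tolist(),open('chest.json','w'))
for p in (T,S):
    m=env.trace(p,'knife')[0]['mask']
    ys,xs=np.nonzero(m); X=ray(p,np.c_[xs,ys],.012)[:,:2]
    c=X.mean(0);v=np.linalg.svd(X-c,full_matrices=False)[2][0];v*=np.sign(v[0])
    t=(X-c)@v; print('knife',c+v*(t.max()+t.min())/2,np.degrees(np.arctan2(v[1],v[0])),np.ptp(t))
    for n in('pear','candle','vase'):
        m=env.trace(p,n)[0]['mask'];ys,xs=np.nonzero(m);print(n,xs.min(),xs.max(),ys.min(),ys.max())
print(env.read_state()['clock'])
E
```

```text
[ 0.6046 -0.2632  0.0728  0.763   1.8831] [  4.16973159  43.71473769 107.89198596]
[[1.2, 0.6], [0.1, 1.6], [-0.4, -0.4], [-1.6, 0.4], [0.4, -0.2], [-1.3, 0.4], [-0.9, 0.0], [-0.5, 0.7], [-2.1, 0.2], [0.2, -1.0], [-1.0, 0.2], [0.2, 0.6], [0.2, 1.1], [-0.1, 0.1]]Traceback (most recent call last):
  File "<stdin>", line 21, in <module>
IndexError: list index out of range
```

```bash
cat >> h.py <<'E'
import json
X0,Y0,W,LID,CL=json.load(open('chest.json'))
def rot(w,t,flip=1):  # tool tilted forward t deg, heading w rad, jaws across heading
    t=np.radians(t); y=np.array([np.sin(t)*np.cos(w),np.sin(t)*np.sin(w),-np.cos(t)])
    z=flip*np.array([-np.sin(w),np.cos(w),0]); x=np.cross(y,z)
    return R.from_matrix(np.c_[x,y,z]).as_euler('xyz',degrees=True)
def C(x,y,z): # chest frame -> world
    return np.array([X0+x*np.cos(W)-y*np.sin(W),Y0+x*np.sin(W)+y*np.cos(W),z])
E
python3 - <<'E'
from h import *
S=env.grab_frame('scene');T=env.grab_frame('top')
K=[]
for p in (T,S):
  for d in env.trace(p,'knife')[:1]:
    ys,xs=np.nonzero(d['mask']); X=ray(p,np.c_[xs,ys],.012)[:,:2]
    c=X.mean(0);v=np.linalg.svd(X-c,full_matrices=False)[2][0];v*=np.sign(v[0])
    t=(X-c)@v; print('knife',c+v*(t.max()+t.min())/2,np.degrees(np.arctan2(v[1],v[0])),np.ptp(t))
k=np.array([.594,.222]);kw=np.radians(-10)
for f in (1,-1):
  print(f)
  for n,P,o in [('k',[*k,.01],rot(kw,34,f)),('khi',[*k,.25],rot(kw,34,f)),('back',[.42,.2,.25],rot(0,34,f)),('B',C(-.19,.064,.25),rot(W,34,f)),('B2',C(-.19,.064,.075),rot(W,34,f)),('fin',C(-.018,.064,.016),rot(W,34,f)),('lid',C(-.05,.075,.25),rot(W,0,f)),('lid2',C(-.085,.075,.06),rot(W,0,f)),('cl',C(-.16,-.06,.13),rot(W,0,f))]:
    q=env.inverse_kinematics(P,o); print(n,None if q is None else np.round(q).tolist())
E
```

```text
knife [ 0.73147819 -0.05375401] 0.9986939035612004 0.14768248620181146
1
k None
khi [42.0, 10.0, -36.0, 53.0, -33.0, 176.0]
back [56.0, -8.0, -54.0, 53.0, -36.0, 172.0]
B [-16.0, -7.0, -31.0, -19.0, -36.0, -57.0]
B2 [-25.0, 11.0, -35.0, -50.0, -21.0, -17.0]
fin [-14.0, 27.0, -21.0, -48.0, -14.0, -28.0]
lid [-3.0, 17.0, -3.0, -0.0, -70.0, -82.0]
lid2 [-4.0, 25.0, -22.0, -0.0, -43.0, -82.0]
cl [-20.0, 21.0, -16.0, -0.0, -53.0, -66.0]
-1
k None
khi [42.0, 10.0, -36.0, 53.0, -33.0, -4.0]
back [56.0, -8.0, -54.0, 53.0, -36.0, -8.0]
B [-16.0, -7.0, -31.0, -19.0, -36.0, 123.0]
B2 [-25.0, 11.0, -35.0, -50.0, -21.0, 163.0]
fin [-14.0, 27.0, -21.0, -48.0, -14.0, 152.0]
lid [-3.0, 17.0, -3.0, 0.0, -70.0, 98.0]
lid2 [-4.0, 25.0, -22.0, 0.0, -43.0, 98.0]
cl [-20.0, 21.0, -16.0, 0.0, -53.0, 114.0]
```

```bash
python3 - <<'E'
from h import *
for i in range(4):
  T=env.grab_frame('top')
  for d in env.trace(T,'knife'):
    ys,xs=np.nonzero(d['mask'])
    if xs.mean()>220: continue
    X=ray(T,np.c_[xs,ys],.012)[:,:2]
    c=X.mean(0);v=np.linalg.svd(X-c,full_matrices=False)[2][0];v*=np.sign(v[0])
    t=(X-c)@v; print('knife',c+v*(t.max()+t.min())/2,np.degrees(np.arctan2(v[1],v[0])),np.ptp(t))
k=np.array([.594,.222])
for kw in(-20,-15,-10,0):
  for gx in (-.045,-.02,0):
    w=np.radians(kw); g=k+gx*np.array([np.cos(w),np.sin(w)])
    print(kw,gx,[(t,z,f,np.round(q).tolist()) for t in (20,24,28,30,32,34) for z in(.009,) for f in (1,) if (q:=env.inverse_kinematics([*g,z],rot(w,t,f))) is not None][-1:])
for t in (24,26,28,30,32,34,36): print(t,[(x,env.inverse_kinematics(C(x,.064,.016),rot(W,t,1)) is not None) for x in(-.05,-.035,-.018,0)])
E
```

```text
knife [0.59611909 0.22213245] -12.942883601883372 0.15732231584272455
knife [0.5958678  0.22215048] -13.25864861947886 0.15681274012955643
knife [0.59611513 0.22195414] -13.117300039152179 0.16249677180299993
knife [0.59645633 0.22220287] -12.817707727363508 0.15993077362036792
-20 -0.045 [(32, 0.009, 1, [28.0, 29.0, -51.0, 116.0, -26.0, 108.0])]
-20 -0.02 [(32, 0.009, 1, [26.0, 29.0, -49.0, 116.0, -25.0, 110.0])]
-20 0 [(32, 0.009, 1, [24.0, 30.0, -47.0, 116.0, -24.0, 112.0])]
-15 -0.045 [(24, 0.009, 1, [26.0, 27.0, -49.0, 107.0, -16.0, 123.0])]
-15 -0.02 [(24, 0.009, 1, [25.0, 28.0, -47.0, 105.0, -16.0, 126.0])]
-15 0 [(24, 0.009, 1, [24.0, 29.0, -46.0, 103.0, -15.0, 129.0])]
-10 -0.045 [(20, 0.009, 1, [26.0, 27.0, -49.0, 99.0, -12.0, 136.0])]
-10 -0.02 [(24, 0.009, 1, [21.0, 28.0, -47.0, 117.0, -13.0, 124.0])]
-10 0 [(24, 0.009, 1, [20.0, 29.0, -46.0, 114.0, -13.0, 127.0])]
0 -0.045 []
0 -0.02 []
0 0 []
24 [(-0.05, True), (-0.035, True), (-0.018, True), (0, True)]
26 [(-0.05, True), (-0.035, True), (-0.018, True), (0, True)]
28 [(-0.05, True), (-0.035, True), (-0.018, True), (0, True)]
30 [(-0.05, True), (-0.035, True), (-0.018, True), (0, True)]
32 [(-0.05, True), (-0.035, True), (-0.018, True), (0, True)]
34 [(-0.05, True), (-0.035, True), (-0.018, True), (0, True)]
36 [(-0.05, True), (-0.035, True), (-0.018, True), (0, True)]
```

```bash
python3 - <<'E'
from h import *
k=np.array([.596,.222]);w=np.radians(-14)
g=k-.018*np.array([np.cos(w),np.sin(w)])
for t in range(30,14,-1):
    if all(env.inverse_kinematics([*g,z],rot(w,t,1)) is not None for z in(.008,.03,.06,.1,.14)): break
print('tilt',t,[np.round(env.inverse_kinematics([*g,z],rot(w,t,1))).tolist() for z in(.008,.06,.14)])
o=rot(w,t,1)
env.goto([*g,.14],o); env.gripper_to(.55)
try: env.move_straight([*g,.03],o,rate=.12)
except env.Unreachable as e:
    print('straight no',e); raise
print(env.read_state()['joint_positions'].round(1),env.read_state()['clock'])
p=env.grab_frame('wrist');cv2.imwrite('pics/w1.png',p['image'])
E
```

```text
tilt 26 [[22.0, 29.0, -47.0, 115.0, -17.0, 120.0], [30.0, 23.0, -47.0, 88.0, -18.0, 140.0], [41.0, 18.0, -39.0, 52.0, -27.0, 170.0]]
[ 25.5  26.2 -47.5 104.8 -16.8 128.1] 6.85
```

View pics/w1.png

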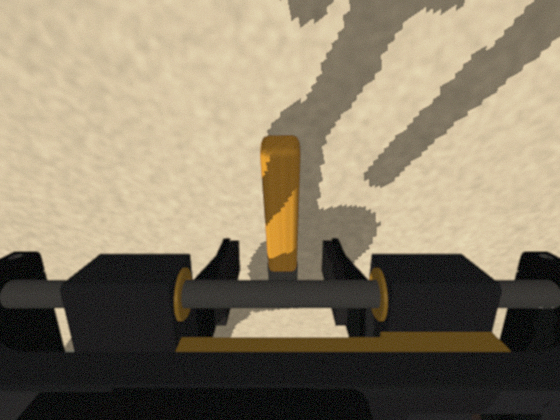

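The knife is centred between the fingers (column 281), with the handle end at the top (row 137) and dark at row 272. I'll project the known knife points to check where along the knife the grip falls.

```bash
python3 - <<'E'
from h import *
p=env.grab_frame('wrist');k=np.array([.596,.222]);w=np.radians(-13)
u=np.array([np.cos(w),np.sin(w)])
for s,z in((-.08,.018),(-.08,0),(-.018,.018),(.02,.018),(.02,.011)): print(s,z,proj(p,[*(k+s*u),z]).round())
s=env.read_state();print('tcp',s['position'],proj(p,s['position']).round(),p['position'])
E
```

```text
-0.08 0.018 [[275. 151.]]
-0.08 0 [[275. 132.]]
-0.018 0.018 [[278. 237.]]
0.02 0.018 [[279. 273.]]
0.02 0.011 [[279. 265.]]
tcp [0.57869518 0.22685415 0.03064045] [[279. 254.]] [0.44045087 0.26190933 0.14163155]
```

```bash
python3 - <<'E'
from h import *
k=np.array([.596,.222]);w=np.radians(-14);t=26
g=k-.018*np.array([np.cos(w),np.sin(w)]);o=rot(w,t,1)
print(env.move_straight([*g,.008],o,rate=.06,force_limit=6),env.read_state()['position'])
env.gripper_to(0,40);print('open',env.read_state()['opening'])
env.move_straight([*g,.09],o,rate=.1)
env.move_straight([.47,.22,.24],rot(0,t,1),rate=.15)
try:
    env.move_straight(C(-.2,.064,.22),rot(W,t,1),rate=.18)
    env.move_straight(C(-.2,.064,.078),rot(W,27,1),rate=.12)
except env.Unreachable as e: print('unreach',e)
s=env.read_state();print(s['position'],s['opening'],s['clock'],s['joint_positions'].round(1))
ims=[]
for n in('wrist','scene'):
    p=env.grab_frame(n);ims.append(p['image'])
cv2.imwrite('pics/c2.png',cv2.resize(np.hstack([ims[0][:,:],ims[1][:300].copy() if 0 else ims[1]]),(800,300)))
E
```

```text
False [0.57872504 0.22649517 0.00838507]
open 0.22992836520322302Traceback (most recent call last):
  File "<stdin>", line 7, in <module>
workcell.Unreachable: the arm cannot follow that straight line within its joint ranges
```

```bash
cat > s.py <<'E'
from h import *
def snap(name,cams=('wrist','scene')):
    cv2.imwrite(f'pics/{name}.png',cv2.resize(np.hstack([env.grab_frame(n)['image'] for n in cams]),(800,300)))
def st(): 
    s=env.read_state();print(s['position'].round(4),'op',round(s['opening'],3),'t',round(s['clock'],2),s['joint_positions'].round(1),s['force'].round(1))
E
python3 - <<'E'
from s import *
k=np.array([.596,.222]);w=np.radians(-14);t=26
g=k-.018*np.array([np.cos(w),np.sin(w)])
env.move_straight([*g,.24],rot(w,t,1),rate=.15);st()
for P,o in (([.47,.2,.24],rot(0,t,1)),(C(-.2,.064,.22),rot(W,t,1))):
    print(np.round(env.inverse_kinematics(P,o),1))
    env.goto(P,o)
st()
try:
    env.move_straight(C(-.2,.064,.078),rot(W,27,1),rate=.12)
except env.Unreachable as e: print('unreach',e)
st();snap('c2')
E
```

```text
Traceback (most recent call last):
workcell.Unreachable: the arm cannot follow that straight line within its joint ranges
```

```bash
python3 - <<'E'
from s import *
st()
q=env.read_state()['joint_positions'].copy()
q[1]-=22;q[2]+=8
env.set_joints(q);st()
b=env.inverse_kinematics(C(-.2,.064,.3),rot(W,27,1));print(b)
if b is not None and abs(b[5])<170:
    env.set_joints(b);st()
    for r in('ms',):
        try: env.move_straight(C(-.2,.064,.078),rot(W,27,1),rate=.14)
        except env.Unreachable as e:
            print(e)
            env.goto(C(-.2,.064,.078),rot(W,27,1))
    st()
snap('c2')
E
```

```text
[0.5781 0.226  0.0894] op 0.22 t 9.04 [ 35.6  21.1 -44.7  71.8 -20.6 152.9] [ 0.3 -0.  -1.4]
[0.6053 0.2453 0.4041] op 0.221 t 10.23 [ 35.5  -0.8 -36.8  71.7 -20.6 152.9] [ 0.2 -0.6 -1.4]
[-13.4356693   -9.22272989 -25.32412712 -10.56744323 -48.48150475
 -67.16298504]
[ 0.4005 -0.2138  0.3   ] op 0.228 t 13.44 [-13.4  -9.2 -25.3 -10.6 -48.5 -67.2] [ 0.1  0.1 -0.7]
[ 0.4007 -0.214   0.0785] op 0.225 t 15.18 [-16.9   9.4 -38.5 -30.  -19.  -42.4] [ 0.8 -1.  -0.6]
```

View pics/c2.png

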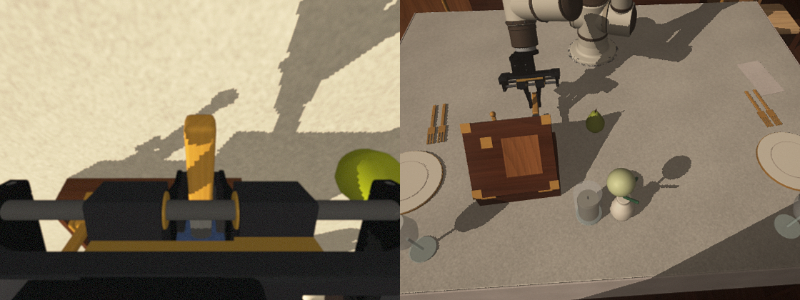

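The knife is held level, handle towards the robot and blade facing the open front, and the bystanders have not moved. Next I insert it.

```bash
python3 - <<'E'
from s import *
o=rot(W,28,1)
print(env.move_straight(C(-.035,.062,.071),o,rate=.12,force_limit=8));st()
snap('c3')
E
```

```text
False
[ 0.5645 -0.204   0.071 ] op 0.224 t 16.8 [ -8.6  20.9 -25.9 -20.9 -16.8 -58.6] [ 0.4  0.4 -1.6]
```

View pics/c3.png

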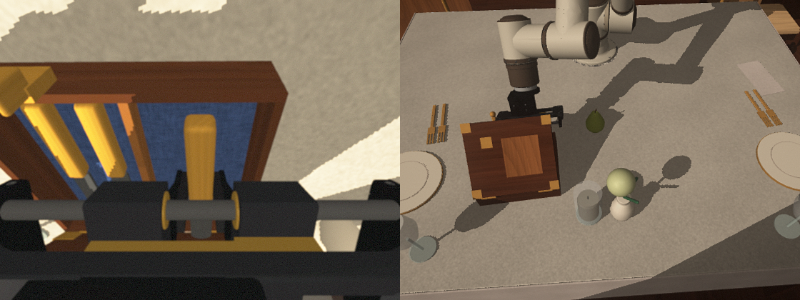

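The knife is over the empty bay and its handle end (column 200, row 116) is inside the front wall. I'll lower it and release.

```bash
python3 - <<'E'
from s import *
o=rot(W,28,1)
print(env.move_straight(C(-.016,.062,.0175),o,rate=.07,force_limit=8));st()
s=env.read_state()['position']
env.gripper_to(.42);env.dwell(.3);st();snap('c4')
env.move_straight(C(-.05,.062,.075),o,rate=.12,force_limit=10)
env.move_straight(C(-.2,.062,.11),o,rate=.2,force_limit=10)
st();snap('c5',('wrist','top'))
E
```

```text
True
[ 0.5836 -0.2025  0.0164] op 0.225 t 17.72 [ -9.   27.5 -23.5 -27.8 -13.3 -51.2] [-0.3  0.2  3.8]
[ 0.5824 -0.2021  0.0151] op 0.422 t 18.65 [ -9.   27.5 -23.5 -27.8 -13.4 -51.2] [-0.4  0.5 -0.3]
[ 0.4015 -0.2162  0.1101] op 0.421 t 20.38 [-16.6   5.6 -38.  -26.3 -22.  -46.8] [ 0.8  0.7 -0.4]
```

View pics/c5.png

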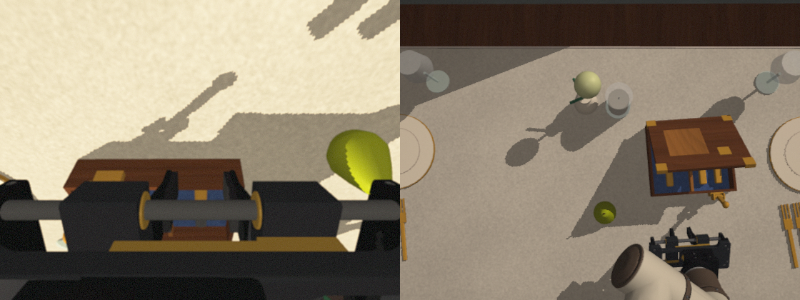

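```bash
python3 - <<'E'
from s import *
T=env.grab_frame('top'); im=cv2.cvtColor(T['image'],cv2.COLOR_BGR2HSV)
br=(im[...,2]>110)&(im[...,1]>120)&(im[...,0]>12)&(im[...,0]<28)
# bay front zone on plane z=26mm
M=R.from_euler('z',W).as_matrix()
ys,xs=np.nonzero(br); P=(ray(T,np.c_[xs,ys],.026)-[X0,Y0,0])@M
k=(P[:,0]>-.097)&(P[:,0]<-.03)&(P[:,1]>.012)&(P[:,1]<.11); print('handle',k.sum(),P[k].min(0),P[k].max(0),P[k].mean(0))
env.move_straight(C(-.2,.075,.3),rot(W,15,1),rate=.25)
env.gripper_to(0,20)
env.goto(C(-.04,.075,.27),rot(W,0,1));st()
def L(a,s=.195): return C(.105-s*np.cos(a)+.01*np.sin(a),.075,.05+s*np.sin(a)+.01*np.cos(a))
for a in (.95,.6,.4,.25,.12,.04): env.move_straight(L(a),rot(W,0,1),rate=.1);
st()
print(env.move_straight(L(-.03),rot(W,0,1),rate=.03,force_limit=15));env.dwell(.3);st()
env.move_straight(C(-.09,.075,.2),rate=.2)
env.dwell(.2);snap('c6',('scene','top'));st()
E
```

```text
handle 10 [-0.07276569  0.06436903  0.026     ] [-0.03011571  0.09438242  0.026     ] [-0.03500198  0.07963645  0.026     ]
[ 0.5595 -0.1912  0.2689] op 0.001 t 23.3 [ -3.2  17.2  -0.    0.  -72.9 -82.6] [-0.1  0.   0.1]
[ 0.51   -0.1949  0.068 ] op 0.007 t 26.66 [ -3.9  23.9 -22.    0.  -44.1 -81.9] [-0.4  0.3  0. ]
True
[ 0.5104 -0.1952  0.0604] op 0.007 t 27.32 [ -3.9  24.4 -22.5   0.1 -42.9 -81.9] [-0.5  0.7  5.5]
[ 0.509  -0.1949  0.199 ] op 0.007 t 28.48 [ -3.9  15.4 -12.9   0.  -61.8 -81.9] [ 0.3 -0.8  0.3]
```

View pics/c6.png

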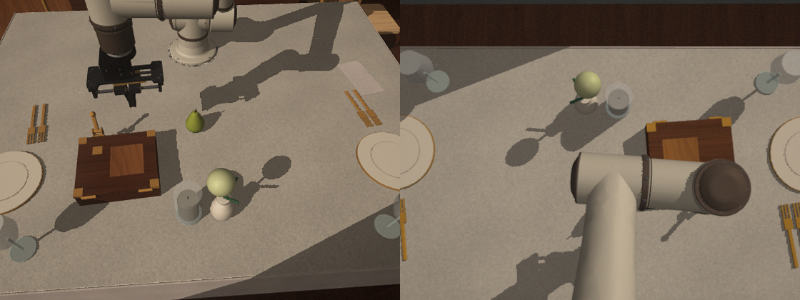

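The lid lies flat, the clamp is still upright at (95,118), and the bystanders are unmoved. Now I fold the clamp arm.

```bash
python3 - <<'E'
from s import *
o=rot(W,0,1)
b=lambda a:(-.117+.06*np.cos(a),.071+.06*np.sin(a))
env.move_straight(C(-.19,-.06,.2),o,rate=.2)
env.move_straight(C(-.19,-.06,.125),o,rate=.15,force_limit=10)
for a in (1.9,1.6,1.4,1.2,1.0,.85,.7):
    x,z=b(a); h=env.move_straight(C(x-.0175,-.06,z-.003),o,rate=.07,force_limit=15)
    if h: print('force at',a)
st();x,z=b(.7)
env.move_straight(C(x-.035,-.06,z+.01),o,rate=.1)
env.move_straight(C(x-.035,-.06,z+.05),o,rate=.15)
snap('c7',('scene','wrist'))
E
```

```text
[ 0.5208 -0.3294  0.1062] op 0.006 t 32.72 [-17.3  27.   -9.6  -0.  -53.5 -68.5] [-0.6  1.  -0.5]
```

View pics/c7.png

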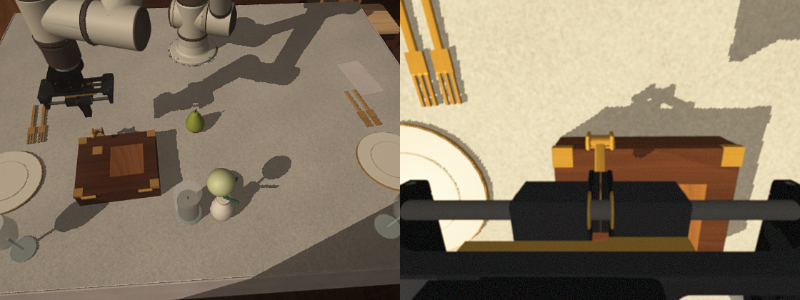

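The arm now leans in over the lid (wrist view, column 600, going inward from row 140). I'll press it down along its arc from above.

```bash
python3 - <<'E'
from s import *
o=rot(W,0,1)
b=lambda a:(-.117+.06*np.cos(a),.071+.06*np.sin(a))
x,z=b(.7)
env.move_straight(C(x+.002,-.06,z+.03),o,rate=.12)
for a in (.75,.6,.45,.3,.15,.06):
    x,z=b(a); h=env.move_straight(C(x,-.06,z+.009),o,rate=.05,force_limit=15)
    if h: print('force at',a); st()
x,z=b(0);print(env.move_straight(C(x,-.06,z+.003),o,rate=.02,force_limit=12));st()
env.dwell(.3)
env.move_straight(C(x,-.06,.2),o,rate=.2)
env.goto(C(-.2,.05,.3),o);env.dwell(.3);st()
S=env.grab_frame('scene');T=env.grab_frame('top')
o=np.hstack([cv2.resize(S['image'][130:300,60:300],(480,340)),cv2.resize(T['image'][140:310,330:490],(320,340))])
cv2.imwrite('pics/c8.png',o)
E
```

```text
True
[ 0.5525 -0.3273  0.0799] op 0.002 t 36.59 [-16.2  30.8  -7.2   0.1 -52.  -69.6] [-0.3  1.9  5.3]
[ 0.4019 -0.2282  0.299 ] op 0.007 t 38.79 [ -9.4   3.  -13.4   0.  -73.7 -76.5] [-0.2 -0.5  0.2]
```

View pics/c8.png

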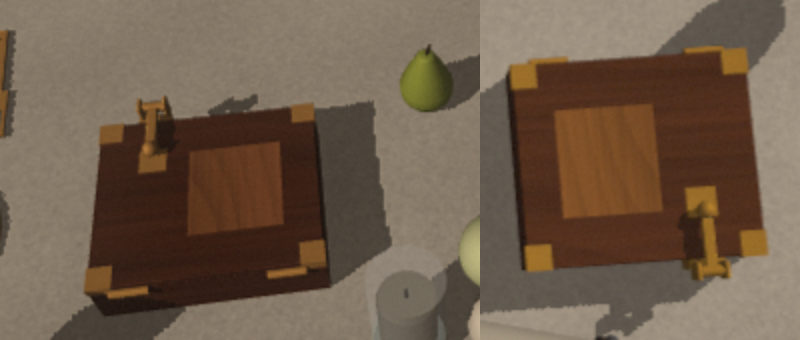

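The clamp arm lies flat on the shut lid, with its ball over the brass plate. The contact stop at z = 79.9 mm matches a ball resting at 71 + 9 mm. The robot is clear, so I'm handing in.

```bash
python3 -c "
from workcell import env
env.close_job()"
```

```text
the job is handed in; nothing more can be done
```

I put the knife in the empty bay with its blade towards the hinge, shut the lid, folded the clamp arm down onto it, and handed the job in at about 39 s.

- **Lid:** hard contact came at z = 60.4 mm, against 60 mm expected when fully shut. The picture taken before folding shows it shut with the clamp arm still up.
- **Clamp arm:** contact came at z = 79.9 mm, against 80 mm expected with the arm flat. The last picture shows it lying on the lid.
- **Robot and bystanders:** the arm is clear of everything, reading about 0 N. The pear, candle glass and vase had not visibly moved in any picture.
- **Knife:** I did not confirm its final position exactly. My pixel check of the handle after release was inconclusive, with only 10 pixels in shadow. The evidence is floor contact at TCP z ≈ 16 mm (about the expected height), about 0 N after opening the fingers, and the picture after the hand withdrew, which shows the handle in the bay.
- **Along the way:** two straight lines with the knife held were refused because of joint ranges, so I moved it across with joint moves at 0.3–0.4 m height. The trained network also took the candle for the knife once; I rejected that result.

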